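# Set a hairpin neon tube up on firebricks for sealing to the pump port

### The arm

A 6-joint arm with a two-finger parallel gripper is mounted at the origin on the work surface. World frame = base frame: x ahead of the robot, y to its left, z up, the work surface at z = 0. Lengths are in m, angles in rad, forces in N, time in s.
With the tool pointing down it reaches from about 0.375 to 0.975 m from the base axis. Payload 3.8 kg.
Tool frame: the origin (TCP) lies at the very end of the fingers, on their centre line; the grasp point (between the pads) lies 19 mm behind it; y points along the fingers, x is the direction in which the jaws open and shut, and the axes are right-handed (so a half turn about y gives the same grasp; the last joint's range is limited). The gripper opens to 85 mm and grips with 20 to 120 N. Pads are 22 mm wide; open, the fingers measure 114 mm over their backs; the gripper's body (76 mm by 85 mm) begins 54 mm behind the grasp point. The pads swing forward as they close: fully open they stand 13 mm farther back than shut.
Start: joints at [-1.288, 0.264, 1.604, -0, 1.274, -0.037], TCP at [0.212, -0.641, 0.231] pointing down, gripper open.
Joint ranges: [-2.63, 2.63], [-0.94, 2.18], [0.31, 2.57], [-1.31, 4.45], [0, 2.66], [-2.55, 2.55]. Speed limits (rad/s): [2.57, 2.57, 3.14, 3.14, 3.14, 3.14].

### API

Orientations are given as a rotation vector (axis times angle).
In Python, from workcell import bot, cams gives the robot as it stands.
- The arm moves only by the tool play_rows, never from a script. Its argument "motion" is a list of rows, each a list of 2 entries, a list of its own where there are three numbers: the shift along the world's x, y, z normalised to -1 to 1, where 1 is 400 mm, then the turn, a rotation vector about the world's x, y, z normalised to -1 to 1, where 1 is pi/4 rad. In form: [[[tx, ty, tz], [ax, ay, az]], ...]. A call has 1 to 10 rows; each row is the pose to reach, as a shift and turn from the pose commanded when the call began; what a row does not reach only later rows make up. A row lasts 1/8 s, in which the tool goes at most 62.5 mm and 10.7 degrees, less where a joint would pass 70% of its speed; a pose out of reach is approached as far as the arm can. A call with a number of a shift or a turn outside -1 to 1 is refused whole. A call with a gripper value outside its range is refused whole. "gripper" is the closure, from 0 (fully open) to 1 (shut), set as the call begins (left out, the last holds). The fingers move at their own pace and stop on an object; "squeeze" is the grip in N (left out, the last holds). Time passes only in rows, so rows that repeat a pose let the fingers close. It gives the time, the measured TCP pose, the force and the opening at its end, in the units of the state.
- bot.read_state(): the state, without advancing time (a new reading comes with each control period).
- cams.read_camera(name): name is "scene" or "top"; returns (picture, depth): 420x560x3 uint8, red, green, blue; 420x560 float32, m along the optical axis (not along the pixel's ray), 0 where there is no reading.
- cams.calibration(name): a dict with "mtx" (3x3 intrinsics, pixels), "R" (3x3) and "t" (3): a world point X has camera coordinates R X + t. Camera axes: x right, y down, z forward; pixel columns grow to the right and rows downward; lengths in m; the calibration is good to about 2 mm. A picture is of the moment at which its call begins. calibration takes no time and is no camera call.
- bot.finish_job(): hands the job in, once; it reports no verdict.
Trained networks look in the newest picture that a camera, given by its name, has taken for a name from the list of things; names that differ only in an ending like _2 or _b are one class to them, and where a whole thing is asked for, a point or a joint stands for the part that bears it (a point fixed in the world has none). Each returns a list of dicts, best first, with "conf" (0 to 1); they miss things now and then, are a little off and sometimes report something else, mostly with a low value. They report only what shows in the picture. A call takes as long as a camera call. They do not tell look-alikes from the thing itself.
- cams.recognise(camera, label): "xyz" ([x, y, z] in m, in the coordinates of the camera as it stood for that picture, good to about 4 mm: the middle of the surface that is visible of it).
- cams.regions_of(camera, label): "mask" (420x560 bool, what is visible of it).
- cams.mark_of(camera, label): "xyz" ([x, y, z] in m, in the coordinates of the camera as it stood for that picture, good to about 4 mm: a listed point, or the origin of a listed thing).
The state is a dict: "time": time; "q": joint angles; "joint_vel": joint speeds; "joint_torque": joint torques, N m; "tool_pos": TCP position; "tcp_rot": TCP orientation; "wrist_force": force on the tool from outside, world axes, zero at the start; "torque": the same for the moment, N m; "width": opening from 0.0 (shut) to 1.0 (fully open).
Only numpy, scipy, OpenCV 4.12 (cv2) and the standard library are available. Lean on these libraries where they do the work, as an engineer would, in place of code of your own. Each camera call takes 0.05 s, during which the arm holds its last target.

### The job

Set the ruby hairpin tube up for sealing to the open pump port (the one without the red stopper): lay it level on the two low firebricks, the short one under its long leg about 50 mm back from the open end and the long one crosswise under both legs next to the bend, with the open end in line with the port's mouth and about 10 mm away from it. Lay the steel weight across both legs of the tube, right above the long brick, and stand the tall heat-shield brick upright right beside the joint, about half-way across to the stoppered port and broad face to the joint, so that the flame cannot reach that port. It is glass: set the tube and the weight down gently and do not knock the ports.

Things in the scene. Friction and masses are not known exactly. Their poses are not given: they have to be found in the camera images.
- open_port_mouth (a point): Centre of the open end of the free pump port: level clear glass pipe, 15 mm in diameter, axis 47.5 mm above the bench, stopcock with GREEN key (94 mm high) 105 mm behind the mouth, then a grey gauge block 120 mm high. Axes: z up, y back into the pipe, x across. Both ports are fixed on the robot's left, some 150 mm apart, looking roughly to its right; either may be the nearer one.
- plugged_port_mouth (a point): Mouth of the other port, not to be used: same shape and axes, but a RED rubber stopper (23 mm wide, standing 13 mm out) closes it and its stopcock key is red.
- hairpin_mid (a point): Ruby glass U-tube lying flat, 90 g, 15 mm thick; two legs along y, axes 44 mm apart, 59 mm over both. Point: midway between the leg axes, half-way up (7.5 mm); grip across both legs here. z up. Long leg at x +22 mm, open at y +115; short leg at x -22, metal-capped end at y +30; bend's outer edge at y -95. Long brick's centre goes at x 0, y -55 (-75 to -37). On the bricks its axis is 47.5 mm up, as the port's.
- hairpin_end (a point): Centre of the U-tube's open end (pale ring, dark bore), at (22, 115, 0) mm from hairpin_mid, same axes. It belongs 10 mm in front of the open port's mouth, in line with the pipe. The short brick's centre goes under the long leg, 50 mm (30 to 75) back from here.
- short_brick_mid (a point): Short firebrick, buff, 50 x 50 mm and 40 mm high, 70 g. The point is its centre, 20 mm above its underside; z up.
- long_brick_mid (a point): Long firebrick, buff, 110 mm along its x, 45 mm along its y, 40 mm high, 130 g. The point is its centre, 20 mm above its underside; z up.
- shield_mid (a point): Heat-shield brick, red-brown, standing upright: 30 mm thick along its x, 80 mm wide along its y, 80 mm high, 200 g. The point is its centre, 40 mm up. It belongs about 75 mm (45 to 100) to the side of the open port's axis, on the side of the stoppered port, level with the gap between mouth and tube, its broad face parallel to the open port's pipe.
- weight_mid (a point): Hold-down weight, 300 g: dark steel bar 80 mm long (x), 28 mm wide (y), 16 mm high, with an upright grip rib along the middle of its top, 42 mm long (x), 12 mm thick (y), 25 mm high; 41 mm high in all. The point is on its centre line, 20 mm above its underside. Lying on the tube its underside is 55 mm above the bench.
Mind the look-alikes: they are no part of the job. Leave any purple look-alike of the part that bears long_brick_mid alone.

How it is judged:
By the outcome, as a careful person would: the job done as asked, in the order asked, and still so for the second after the job is handed in, with the robot touching nothing.
It also fails if it takes over 131 s, if anything falls off the work surface, if the arm or the gripper's body presses on something with over 40 N, if the wrist force passes 120 N, or if a joint passes its speed limit or range.

## Working session

There is one attempt and no reset: what is moved stays moved. The work goes in short steps, Python scripts to look and compute and a tool call to move; the robot and the scene stay as the last step left them, time stands still between calls to the robot, and variables do not carry over. Pictures are saved under pics/ and viewed, and the job is handed in when it is done.

Besides the shell and the picture viewer there is one more tool, called after ">>>" as name(argument=value, ...) on one line, values as JSON. play_rows: Moves the arm, as the interface text tells. Its arguments: {"type":"object","properties":{"motion":{"type":"array","items":{"type":"array"}},"gripper":{"type":"number"},"squeeze":{"type":"number"}},"required":["motion"]}

```bash
mkdir -p pics; ls; python3 - <<'E'
from workcell import bot,cams
import cv2,numpy as np
print(bot.read_state())
for n in ("scene","top"):
    p,d=cams.read_camera(n)
    cv2.imwrite(f"pics/{n}0.png",p[:,:,::-1]); np.savez(f"{n}0.npz",p=p,d=d)
    c=cams.calibration(n); print(n,c)
E
```

```text
pics
{'time': 0.0, 'q': array([-1.28790992e+00,  2.64769078e-01,  1.60539685e+00, -2.91941678e-05,
        1.27366671e+00, -3.68942711e-02]), 'joint_vel': array([-1.47085568e-04, -3.96338926e-04, -9.86786382e-04, -3.72681554e-04,
        1.57053975e-05, -1.76620025e-04]), 'joint_torque': array([-1.11106514e-03, -5.15117168e+01, -3.67312932e+01, -3.70669122e-04,
        1.28168127e-02, -5.70332901e-06]), 'tool_pos': array([ 0.21198017, -0.64007965,  0.22993894]), 'tcp_rot': array([-1.34229016,  0.97175855, -0.9688031 ]), 'wrist_force': array([ 0.10784093, -0.03216559, -0.40861564]), 'torque': array([0.01727049, 0.03139272, 0.0062677 ]), 'width': 0.9979866506496115}
scene {'mtx': array([[440.96438743,   0.        , 285.00052624],
       [  0.        , 440.96438743, 204.32771665],
       [  0.        ,   0.        ,   1.        ]]), 'R': array([[ 0.57858585,  0.81546895, -0.01577375],
       [ 0.48016136, -0.35618639, -0.80160859],
       [-0.6593053 ,  0.45622544, -0.59764108]]), 't': array([-0.24688996, -0.19486614,  1.45635857])}
top {'mtx': array([[471.79038295,   0.        , 284.53955682],
       [  0.        , 471.79038295, 204.18402454],
       [  0.        ,   0.        ,   1.        ]]), 'R': array([[ 0.01889489, -0.99979095,  0.00781249],
       [-0.99636483, -0.01947818, -0.0829321 ],
       [ 0.08306694, -0.00621709, -0.99652458]]), 't': array([-0.04633634,  0.48437296,  1.12846416])}
```

View pics/scene0.png

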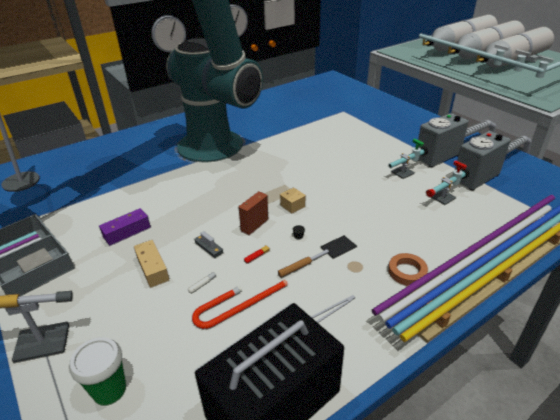

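View pics/top0.png

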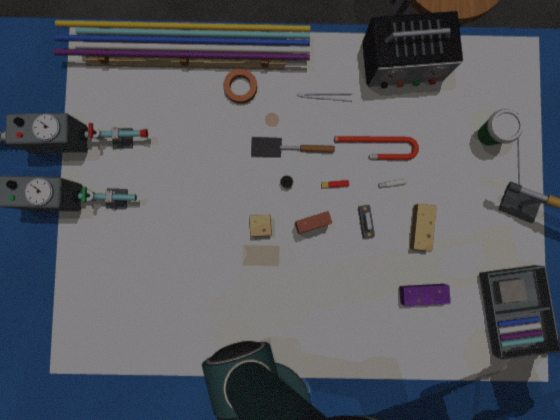

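```bash
python3 - <<'E'
from workcell import bot,cams
import numpy as np
for n in ("top","scene"):
    c=cams.calibration(n); R,t=c['R'],c['t']
    for l in "open_port_mouth plugged_port_mouth hairpin_mid hairpin_end short_brick_mid long_brick_mid shield_mid weight_mid".split():
        for r in cams.mark_of(n,l)[:4]:
            print(n,l,round(r['conf'],2),np.round(R.T@(np.array(r['xyz'])-t),4))
E
```

```text
top open_port_mouth 0.95 [0.492  0.3192 0.0475]
top plugged_port_mouth 0.91 [0.6421 0.3134 0.0443]
top plugged_port_mouth 0.31 [ 0.653  -0.1574  0.0069]
top hairpin_mid 0.89 [ 0.6333 -0.2744  0.0059]
top hairpin_end 0.58 [ 0.652  -0.1574  0.0104]
top short_brick_mid 0.58 [0.4308 0.0233 0.0193]
top long_brick_mid 0.79 [ 0.2722 -0.375   0.0219]
top long_brick_mid 0.66 [ 0.4375 -0.376   0.0211]
top shield_mid 0.82 [ 0.4456 -0.1024  0.0426]
top weight_mid 0.79 [ 0.4498 -0.236   0.0223]
scene open_port_mouth 0.73 [0.4952 0.3192 0.0485]
scene plugged_port_mouth 0.79 [0.6472 0.3102 0.0474]
scene hairpin_mid 0.65 [ 0.6309 -0.274   0.0117]
scene hairpin_end 0.56 [ 0.6528 -0.1602  0.0085]
scene hairpin_end 0.43 [ 0.4402 -0.1053  0.0422]
scene short_brick_mid 0.68 [0.4337 0.0174 0.0199]
scene short_brick_mid 0.5 [0.6494 0.3113 0.0451]
scene long_brick_mid 0.91 [ 0.4368 -0.3745  0.0183]
scene long_brick_mid 0.64 [ 0.6353 -0.2759  0.0093]
scene long_brick_mid 0.58 [ 0.2737 -0.3751  0.022 ]
scene shield_mid 0.97 [ 0.4415 -0.1047  0.0405]
scene shield_mid 0.57 [ 0.4486 -0.2398  0.0196]
scene shield_mid 0.35 [ 0.4356 -0.3716  0.0236]
scene weight_mid 0.88 [ 0.4464 -0.236   0.0213]
```

```bash
cat > h.py <<'E'
from workcell import bot,cams
import numpy as np,cv2
from scipy.spatial.transform import Rotation as Ro
def cloud(n,p,d):
    c=cams.calibration(n);K,R,t=c['mtx'],c['R'],c['t']
    v,u=np.mgrid[:420,:560]
    X=np.stack([(u-K[0,2])/K[0,0]*d,(v-K[1,2])/K[1,1]*d,d],-1)
    return (X-t)@R   # R.T@(X-t)
def rect(P):
    r=cv2.minAreaRect((P[:,:2]*1000).astype(np.float32)); return np.round(r[0],1),np.round(r[1],1),round(r[2],1)
def proj(n,X):
    c=cams.calibration(n);q=c['mtx']@(c['R']@np.array(X)+c['t']);return q[:2]/q[2]
E
python3 - <<'E'
from h import *
s=bot.read_state(); print(Ro.from_rotvec(s['tcp_rot']).as_matrix().round(3))
for n in ("top","scene"):
    p,d=cams.read_camera(n); W=cloud(n,p,d); np.save(n+"W.npy",W)
    for l in "hairpin_mid short_brick_mid long_brick_mid shield_mid weight_mid".split():
        for r in cams.regions_of(n,l)[:2]:
            m=r['mask']&(d>0); P=W[m]
            if len(P)<10: continue
            zt=np.percentile(P[:,2],95)
            T=P[P[:,2]>zt-0.006]
            print(n,l,round(r['conf'],2),len(P),'ztop',zt.round(4),rect(T),'n',len(T), T.mean(0).round(4))
E
```

```text
[[ 0.314 -0.     0.949]
 [-0.949 -0.     0.314]
 [ 0.    -1.    -0.   ]]
top hairpin_mid 0.71 839 ztop 0.0171 (array([ 630.6, -262.4]), array([ 57. , 207.2]), 0.1) n 583 [ 0.6349 -0.2819  0.014 ]
top short_brick_mid 0.67 425 ztop 0.043 (array([431.6,  20.6]), array([50.1, 47.9]), 1.7) n 369 [0.4319 0.0203 0.0398]
top long_brick_mid 0.91 1021 ztop 0.0428 (array([ 435.3, -372.4]), array([ 45.5, 109.1]), 84.9) n 740 [ 0.4344 -0.3718  0.0397]
top long_brick_mid 0.6 1000 ztop 0.0425 (array([ 274. , -376.1]), array([ 44.8, 109.1]), 4.2) n 780 [ 0.2742 -0.3759  0.0396]
top shield_mid 0.62 479 ztop 0.0827 (array([ 440.5, -104.1]), array([29.9, 79.4]), 19.3) n 408 [ 0.4403 -0.1037  0.0797]
top weight_mid 0.97 428 ztop 0.0415 (array([ 447.3, -237.5]), array([39.1, 12. ]), 5.7) n 83 [ 0.4473 -0.2373  0.0401]
scene hairpin_mid 0.94 1170 ztop 0.0168 (array([ 633.6, -263.5]), array([206.6,  58.4]), 89.9) n 866 [ 0.6409 -0.2876  0.0144]
scene short_brick_mid 0.85 505 ztop 0.0419 (array([434.5,  21.7]), array([53.2, 52. ]), 6.3) n 231 [0.4359 0.019  0.04  ]
scene long_brick_mid 0.96 1017 ztop 0.0419 (array([ 276.9, -376. ]), array([ 47.6, 110.2]), 3.3) n 542 [ 0.279  -0.377   0.0402]
scene long_brick_mid 0.76 1008 ztop 0.0423 (array([ 437.1, -373. ]), array([ 45.4, 112.2]), 84.1) n 717 [ 0.4408 -0.3736  0.0404]
scene shield_mid 0.63 968 ztop 0.0812 (array([ 442.4, -104.8]), array([32.9, 79.9]), 18.7) n 274 [ 0.4449 -0.1062  0.08  ]
scene weight_mid 0.83 432 ztop 0.0416 (array([ 449.5, -238.5]), array([42.3, 12.9]), 12.4) n 76 [ 0.4514 -0.2385  0.0403]
```

```bash
python3 - <<'E'
import cv2
p=cv2.imread('pics/top0.png')
a=cv2.resize(p[100:225,0:160],None,fx=5,fy=4.6,interpolation=cv2.INTER_CUBIC);cv2.imwrite('pics/zports.png',a)
a=cv2.resize(p[110:280,230:460],None,fx=3.4,fy=3.4,interpolation=cv2.INTER_CUBIC);cv2.imwrite('pics/zobj.png',a)
E
```

```text
(no output)
```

View pics/zports.png

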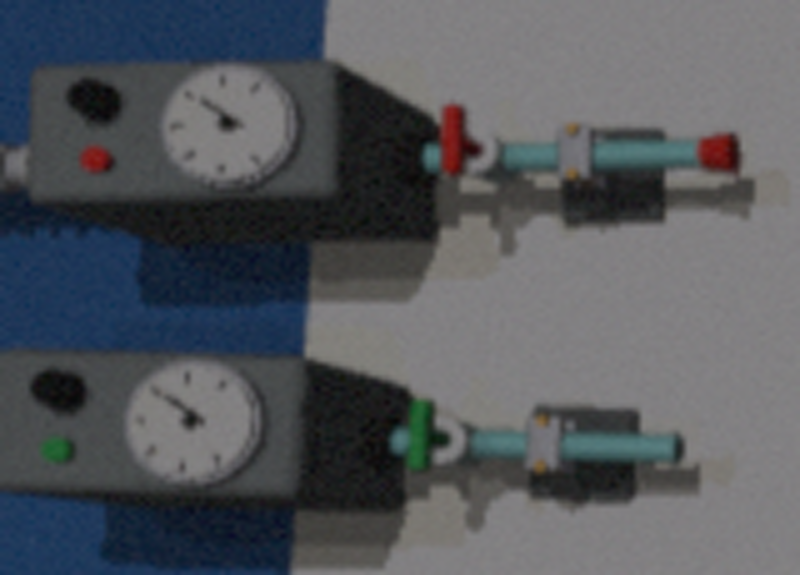

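View pics/zobj.png

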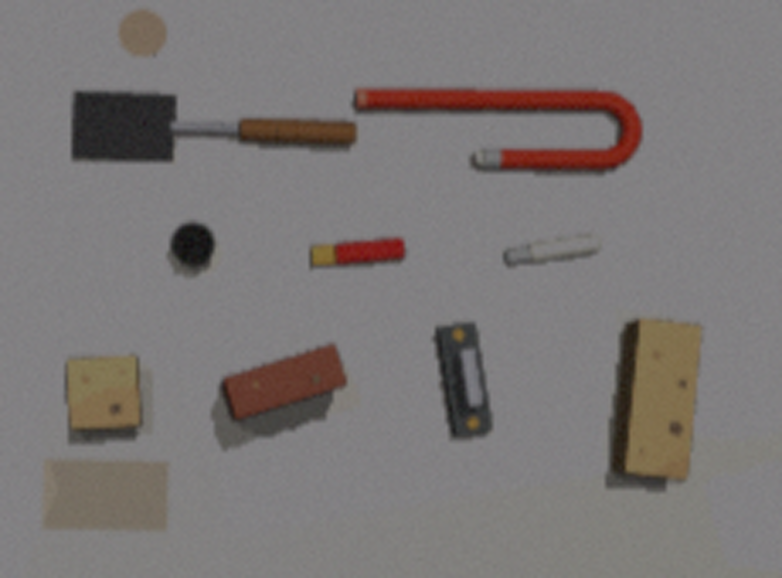

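```bash
python3 - <<'E'
from h import *
for n in ("top","scene"):
    W=np.load(n+"W.npy").reshape(-1,3)
    for nm,xc in (("open",0.494),("plug",0.645)):
        m=(abs(W[:,0]-xc)<0.014)&(W[:,1]>0.29)&(W[:,1]<0.365)&(W[:,2]>0.050)&(W[:,2]<0.062)
        P=W[m]; 
        print(n,nm,len(P),'ymin',np.sort(P[:,1])[:4].round(4),'z',P[:,2].mean().round(4))
        m2=(abs(W[:,0]-xc)<0.03)&(W[:,1]>0.29)&(W[:,1]<0.5)&(W[:,2]>0.047)
        Q=W[m2]
        for y0 in np.arange(0.3,0.5,0.01):
            q=Q[(Q[:,1]>=y0)&(Q[:,1]<y0+.01)]
            if len(q): print('  ',y0.round(2),len(q),'x',q[:,0].min().round(4),q[:,0].mean().round(4),q[:,0].max().round(4),'zmax',q[:,2].max().round(3))
# hairpin legs
for n in("top","scene"):
    W=np.load(n+"W.npy").reshape(-1,3)
    P=W[(W[:,2]>0.006)&(W[:,2]<0.02)]
    for nm,xc,a,b in(("long",.652,-.34,-.17),("short",.609,-.34,-.27)):
        q=P[(abs(P[:,0]-xc)<.013)&(P[:,1]>a)&(P[:,1]<b)]
        f=np.polyfit(q[:,1],q[:,0],1); print(n,nm,len(q),'slope deg',np.degrees(np.arctan(f[0])).round(2),'x@-.275',np.polyval(f,-.275).round(4), q[:,0].min().round(4),q[:,0].max().round(4))
    q=P[(abs(P[:,0]-.652)<.013)&(P[:,1]<-.1)&(P[:,1]>-.4)]
    print('y range',np.sort(q[:,1])[[0,3,-3,-1]],)
    q=P[(abs(P[:,0]-.63)<.03)&(P[:,1]<-.1)&(P[:,1]>-.4)]; print(' bend',np.sort(q[:,1])[[0,3,8]])
E
```

```text
top open 115 ymin [0.3171 0.3173 0.3175 0.3179] z 0.0535
   0.31 14 x 0.4835 0.4926 0.4998 zmax 0.057
   0.32 26 x 0.4852 0.4912 0.4974 zmax 0.059
   0.33 25 x 0.4852 0.491 0.4971 zmax 0.057
   0.34 28 x 0.4851 0.4924 0.4997 zmax 0.059
   0.35 28 x 0.4851 0.4915 0.4995 zmax 0.058
   0.36 29 x 0.485 0.4925 0.5002 zmax 0.061
   0.37 62 x 0.4786 0.4923 0.5057 zmax 0.064
   0.38 28 x 0.4791 0.4915 0.505 zmax 0.062
   0.39 27 x 0.4864 0.4925 0.4985 zmax 0.058
   0.4 27 x 0.4861 0.4919 0.4982 zmax 0.069
   0.41 91 x 0.4778 0.4926 0.5076 zmax 0.096
   0.42 66 x 0.4753 0.4917 0.51 zmax 0.098
   0.44 20 x 0.4857 0.4933 0.5044 zmax 0.058
   0.45 57 x 0.4804 0.4919 0.5045 zmax 0.063
   0.46 456 x 0.464 0.4941 0.5238 zmax 0.125
   0.47 132 x 0.4649 0.4943 0.5234 zmax 0.129
   0.48 140 x 0.4647 0.493 0.5232 zmax 0.131
   0.49 132 x 0.4644 0.4934 0.5228 zmax 0.132
top plug 172 ymin [0.2972 0.2975 0.2975 0.2975] z 0.0543
   0.3 34 x 0.6368 0.6455 0.6568 zmax 0.06
   0.31 24 x 0.6392 0.6455 0.6541 zmax 0.059
   0.32 25 x 0.6389 0.645 0.6515 zmax 0.057
   0.33 25 x 0.6388 0.6447 0.6513 zmax 0.058
   
[... 2304 characters left out ...]
x 0.6342 0.6471 0.6563 zmax 0.063
   0.45 415 x 0.6152 0.6467 0.6747 zmax 0.122
   0.46 96 x 0.6157 0.6541 0.6748 zmax 0.128
   0.47 87 x 0.6163 0.6473 0.6749 zmax 0.129
   0.48 67 x 0.6181 0.6535 0.6749 zmax 0.13
   0.49 74 x 0.6167 0.6562 0.6749 zmax 0.131
top long 403 slope deg -0.43 x@-.275 0.6519 0.6399 0.6603
top short 167 slope deg -1.36 x@-.275 0.6087 0.6021 0.6169
y range [-0.36329205 -0.36189183 -0.15885625 -0.13226874]
 bend [-0.36717957 -0.36595108 -0.3631908 ]
scene long 574 slope deg -0.78 x@-.275 0.6575 0.6473 0.6634
scene short 233 slope deg -0.81 x@-.275 0.6135 0.6041 0.6205
y range [-0.36613871 -0.36525937 -0.15970638 -0.15837519]
 bend [-0.36729778 -0.36681107 -0.36613871]
```

>>> play_rows(motion=[[[0.345,0.9,-0.075],[0,0,1]],[[0.345,0.9,-0.075],[0,0,1]],[[0.345,0.9,-0.075],[0,0,1]],[[0.345,0.9,-0.075],[0,0,1]],[[0.345,0.9,-0.075],[0,0,1]],[[0.345,0.9,-0.075],[0,0,1]],[[0.345,0.9,-0.075],[0,0,1]],[[0.345,0.9,-0.075],[0,0,1]]], gripper=0, squeeze=40)

```text
time: 2.5
tool_pos: [0.3505, -0.2806, 0.2016]
tcp_rot: [-1.541, 0.363, -0.364]
wrist_force: [0.2, -0.7, 0.3]
width: 0.998
```

>>> play_rows(motion=[[[0.2075,0.755,-0.1775],[0,0,0.68]],[[0.2075,0.755,-0.1775],[0,0,0.68]],[[0.2075,0.755,-0.1775],[0,0,0.68]],[[0.2075,0.755,-0.1775],[0,0,0.68]],[[0.2075,0.755,-0.1775],[0,0,0.68]],[[0.2075,0.755,-0.1775],[0,0,0.68]],[[0.2075,0.755,-0.1775],[0,0,0.68]],[[0.2075,0.755,-0.1775],[0,0,0.68]]])

```text
time: 3.5
tool_pos: [0.4336, 0.0193, 0.1307]
tcp_rot: [-1.571, -0.052, 0.051]
wrist_force: [-0.1, 0.6, 0.3]
width: 0.996
```

>>> play_rows(motion=[[[0,0.0025,-0.15],[0,0,0]],[[0,0.0025,-0.25],[0,0,0]],[[0,0.0025,-0.3],[0,0,0]],[[0,0.0025,-0.3],[0,0,0]]])

```text
time: 4.0
tool_pos: [0.4316, 0.0206, 0.009]
tcp_rot: [-1.57, -0.049, 0.054]
wrist_force: [0.1, 0.7, -0.5]
width: 1.001
```

>>> play_rows(motion=[[[0,0,0],[0,0,0]],[[0,0,0],[0,0,0]],[[0,0,0],[0,0,0]],[[0,0,0],[0,0,0]],[[0,0,0],[0,0,0]],[[0,0,0],[0,0,0]]], gripper=1)

```text
time: 4.75
tool_pos: [0.435, 0.022, 0.0119]
tcp_rot: [-1.571, -0.057, 0.052]
wrist_force: [-1.0, -2.1, 6.9]
width: 0.579
```

>>> play_rows(motion=[[[0,0,0.1],[0,0,0]],[[0.02,0.08,0.175],[0,0,0]],[[0.075,0.3,0.175],[0,0,-0.05]],[[0.115,0.45,0.175],[0,0,-0.1]],[[0.15125,0.595,0.175],[0,0,-0.1]],[[0.15125,0.595,0.175],[0,0,-0.1]],[[0.15125,0.595,0.175],[0,0,-0.1]],[[0.15125,0.595,0.08],[0,0,-0.1]],[[0.15125,0.595,0.03],[0,0,-0.1]]])

```text
time: 5.88
tool_pos: [0.4918, 0.2578, 0.0205]
tcp_rot: [-1.573, 0.011, -0.006]
wrist_force: [-0.2, -0.1, -1.2]
width: 0.581
```

>>> play_rows(motion=[[[0,0,-0.015],[0,0,0]],[[0,0,-0.023],[0,0,0]],[[0,0,-0.028],[0,0,0]],[[0,0,-0.028],[0,0,0]]])

```text
time: 6.38
tool_pos: [0.4945, 0.2604, 0.012]
tcp_rot: [-1.57, 0.007, -0.009]
wrist_force: [1.1, 1.1, -0.9]
width: 0.577
```

>>> play_rows(motion=[[[0,0,0],[0,0,0]],[[0,0,0],[0,0,0]],[[0,0,0],[0,0,0]],[[0,0,0.05],[0,0,0]],[[0,0,0.15],[0,0,0]],[[0,0,0.3],[0,0,0]]], gripper=0)

```text
time: 7.12
tool_pos: [0.4918, 0.2594, 0.13]
tcp_rot: [-1.573, 0.012, -0.004]
wrist_force: [0.7, 0.9, -1.1]
width: 1.0
```

>>> play_rows(motion=[[[-0.0725,-0.8,0.05],[0,0,-1]],[[-0.0725,-0.8,0.05],[0,0,-1]],[[-0.0725,-0.8,0.05],[0,0,-1]],[[-0.0725,-0.8,0.05],[0,0,-1]],[[-0.0725,-0.8,0.05],[0,0,-1]],[[-0.0725,-0.8,0.05],[0,0,-1]],[[-0.0725,-0.8,0.05],[0,0,-1]],[[-0.0725,-0.8,0.05],[0,0,-1]]])

```text
time: 8.12
tool_pos: [0.4647, -0.0585, 0.1508]
tcp_rot: [-1.48, 0.621, -0.62]
wrist_force: [-0.5, -0.3, 0.1]
width: 0.998
```

>>> play_rows(motion=[[[-0.0725,-0.785,-0.05],[0,0,-1]],[[-0.0725,-0.785,-0.05],[0,0,-1]],[[-0.0725,-0.785,-0.05],[0,0,-1]],[[-0.0725,-0.785,-0.05],[0,0,-1]],[[-0.0725,-0.785,-0.05],[0,0,-1]],[[-0.0725,-0.785,-0.05],[0,0,-1]],[[-0.0725,-0.785,-0.05],[0,0,-1]],[[-0.0725,-0.785,-0.05],[0,0,-1]]])

```text
time: 9.12
tool_pos: [0.4363, -0.3716, 0.1308]
tcp_rot: [-1.205, 1.215, -1.214]
wrist_force: [-0.3, 0.3, 0.5]
width: 1.004
```

```bash
cat >> h.py <<'E'
def st(k=1):
    import numpy as np
    s=bot.read_state(); A=Ro.from_rotvec(s['tcp_rot']).as_matrix()
    print('t',round(s['time'],2),'tcp',s['tool_pos'].round(4),'jaw',np.degrees(np.arctan2(A[1,0],A[0,0])).round(2),'down',A[:,1].round(3),'F',s['wrist_force'].round(1),'w',round(s['width']*85,1),'q',s['q'].round(2))
E
python3 -c "
from h import *
st();cams.read_camera('top');st();cams.read_camera('top');st()"
```

```text
t 9.12 tcp [ 0.4363 -0.3716  0.1308] jaw -90.42 down [-0.     0.001 -1.   ] F [-0.3  0.3  0.5] w 85.4 q [-0.75  0.16  1.93  0.    1.06  0.83]
t 9.18 tcp [ 0.4363 -0.3717  0.131 ] jaw -90.42 down [-0.     0.001 -1.   ] F [-0.6 -0.2 -0.6] w 85.0 q [-0.75  0.16  1.93  0.    1.06  0.83]
t 9.22 tcp [ 0.4363 -0.372   0.1311] jaw -90.43 down [-0.  0. -1.] F [ 0.2 -0.4  0.6] w 85.0 q [-0.75  0.16  1.93  0.    1.06  0.83]
```

>>> play_rows(motion=[[[0,-0.003,-0.15],[0,0,-0.11]],[[0,-0.003,-0.25],[0,0,-0.11]],[[0,-0.003,-0.3],[0,0,-0.11]],[[0,-0.003,-0.3],[0,0,-0.11]]])

```text
time: 9.72
tool_pos: [0.4351, -0.3736, 0.01]
tcp_rot: [-1.163, 1.282, -1.277]
wrist_force: [1.0, 0.3, 0.1]
width: 1.001
```

>>> play_rows(motion=[[[0,0,0],[0,0,0]],[[0,0,0],[0,0,0]],[[0,0,0],[0,0,0]],[[0,0,0],[0,0,0]],[[0,0,0],[0,0,0]],[[0,0,0],[0,0,0]]], gripper=1)

```text
time: 10.48
tool_pos: [0.437, -0.3761, 0.0132]
tcp_rot: [-1.161, 1.277, -1.283]
wrist_force: [-0.5, 1.3, 5.7]
width: 0.519
```

```bash
python3 -c "
from h import *
st();p,d=cams.read_camera('top');W=cloud('top',p,d);st()
for r in cams.regions_of('top','short_brick_mid')[:2]:
    P=W[r['mask']&(d>0)];T=P[P[:,2]>np.percentile(P[:,2],95)-.006];print(r['conf'],len(P),rect(T))
cv2.imwrite('pics/t1.png',p[:,:,::-1])"
```

```text
t 10.47 tcp [ 0.437  -0.3761  0.0132] jaw -95.54 down [ 0.003 -0.002 -1.   ] F [-0.5  1.3  5.7] w 44.1 q [-0.75  0.31  2.    0.    0.84  0.91]
t 10.53 tcp [ 0.437  -0.3761  0.0131] jaw -95.54 down [ 0.003 -0.002 -1.   ] F [-1.5  1.5  6.4] w 44.5 q [-0.75  0.31  2.    0.    0.84  0.91]
0.69 524 (array([493.6, 259. ]), array([50.1, 49.2]), 0.1)
```

>>> play_rows(motion=[[[0,0,0.1],[0,0,0]],[[0,0,0.22],[0,0,0.05]],[[0.01,0.12,0.3],[0,0,0.11]],[[0.02,0.25,0.3],[0,0,0.11]],[[0.03,0.4,0.3],[0,0,0.11]],[[0.04,0.55,0.3],[0,0,0.11]],[[0.06,0.7,0.3],[0,0,0.11]],[[0.085,0.83,0.3],[0,0,0.11]],[[0.085,0.93,0.3],[0,0,0.11]],[[0.085,0.93,0.3],[0,0,0.11]]])

```text
time: 11.82
tool_pos: [0.4693, -0.0007, 0.1311]
tcp_rot: [-1.206, 1.214, -1.213]
wrist_force: [-0.1, -0.7, -1.6]
width: 0.52
```

>>> play_rows(motion=[[[0,0.15,0],[0,0,0]],[[0,0.28,0],[0,0,0]],[[0,0.35375,0],[0,0,0]],[[0,0.35375,-0.1],[0,0,0]],[[0,0.35375,-0.2],[0,0,0]],[[0,0.35375,-0.27],[0,0,0]],[[0,0.35375,-0.29],[0,0,0]],[[0,0.35375,-0.298],[0,0,0]],[[0,0.35375,-0.298],[0,0,0]]])

```text
time: 12.95
tool_pos: [0.4709, 0.1381, 0.0133]
tcp_rot: [-1.203, 1.216, -1.218]
wrist_force: [0.8, 0.2, -1.2]
width: 0.519
```

```bash
python3 -c "
from h import *
st();p,d=cams.read_camera('top');st()"
```

```text
t 12.95 tcp [0.4709 0.1381 0.0133] jaw -90.61 down [ 0.002  0.    -1.   ] F [ 0.8  0.2 -1.2] w 44.1 q [ 0.23  0.17  2.18 -0.    0.8   1.82]
t 13.0 tcp [0.4712 0.1383 0.0132] jaw -90.62 down [ 0.003  0.    -1.   ] F [ 0.3 -0.  -1.2] w 44.0 q [ 0.23  0.17  2.18 -0.    0.8   1.82]
```

>>> play_rows(motion=[[[0,0,0],[0,0,0]],[[0,0,0],[0,0,0]],[[0,0,0],[0,0,0]],[[0,0,0.05],[0,0,0]],[[0,0,0.15],[0,0,0]],[[0,0,0.3],[0,0,0]]], gripper=0)

```text
time: 13.75
tool_pos: [0.4677, 0.1381, 0.1311]
tcp_rot: [-1.209, 1.22, -1.215]
wrist_force: [0.5, 0.1, -0.5]
width: 0.996
```

>>> play_rows(motion=[[[0.2,-0.525,0.025],[0,0,1]],[[0.2,-0.525,0.025],[0,0,1]],[[0.2,-0.525,0.025],[0,0,1]],[[0.2,-0.525,0.025],[0,0,1]],[[0.2,-0.525,0.025],[0,0,1]],[[0.2,-0.525,0.025],[0,0,1]],[[0.2,-0.525,0.025],[0,0,1]]])

```text
time: 14.62
tool_pos: [0.5493, -0.0709, 0.1416]
tcp_rot: [-1.48, 0.623, -0.622]
wrist_force: [-0.6, 0.2, -0.4]
width: 1.001
```

>>> play_rows(motion=[[[0.205,-0.50375,-0.025],[0,0,1]],[[0.205,-0.50375,-0.025],[0,0,1]],[[0.205,-0.50375,-0.025],[0,0,1]],[[0.205,-0.50375,-0.025],[0,0,1]],[[0.205,-0.50375,-0.025],[0,0,1]],[[0.205,-0.50375,-0.025],[0,0,1]],[[0.205,-0.50375,-0.025],[0,0,1]]])

```text
time: 15.5
tool_pos: [0.6314, -0.2712, 0.1319]
tcp_rot: [-1.57, 0.008, -0.007]
wrist_force: [0.0, -0.5, 0.3]
width: 1.003
```

```bash
python3 -c "
from h import *
st();p,d=cams.read_camera('top');W=cloud('top',p,d);st()
for l in('short_brick_mid','long_brick_mid'):
  for r in cams.regions_of('top',l)[:3]:
    P=W[r['mask']&(d>0)];T=P[P[:,2]>np.percentile(P[:,2],95)-.006];print(l,r['conf'],len(P),rect(T))
cv2.imwrite('pics/t2.png',p[:,:,::-1])
p,d=cams.read_camera('scene');cv2.imwrite('pics/s2.png',p[:,:,::-1]);st()"
```

```text
t 15.5 tcp [ 0.6314 -0.2712  0.1319] jaw -0.57 down [-0.001  0.001 -1.   ] F [ 0.  -0.5  0.3] w 85.2 q [-0.44  0.36  1.67  0.    1.11 -0.43]
t 15.55 tcp [ 0.6315 -0.2714  0.132 ] jaw -0.55 down [-0.  0. -1.] F [ 0.3  0.  -0.1] w 85.4 q [-0.44  0.36  1.67  0.    1.11 -0.43]
short_brick_mid 0.74 512 (array([492.9, 259.2]), array([48.6, 49.3]), 0.6)
long_brick_mid 0.93 1009 (array([468.9, 137.4]), array([ 45.3, 110.1]), 89.8)
t 15.7 tcp [ 0.6317 -0.272   0.1322] jaw -0.54 down [ 0. -0. -1.] F [ 0.4  0.1 -0.1] w 84.9 q [-0.44  0.36  1.67  0.    1.11 -0.43]
```

>>> play_rows(motion=[[[0.0035,-0.0025,-0.15],[0,0,0.025]],[[0.0035,-0.0025,-0.25],[0,0,0.025]],[[0.0035,-0.0025,-0.3],[0,0,0.025]],[[0.0035,-0.0025,-0.32],[0,0,0.025]],[[0.0035,-0.0025,-0.325],[0,0,0.025]],[[0.0035,-0.0025,-0.325],[0,0,0.025]]])

```text
time: 16.45
tool_pos: [0.6345, -0.2746, 0.0037]
tcp_rot: [-1.572, -0.01, 0.005]
wrist_force: [-0.7, 0.5, 0.5]
width: 1.002
```

```bash
python3 -c "
from h import *
st();p,d=cams.read_camera('scene');cv2.imwrite('pics/s3.png',cv2.resize(p[220:360,120:360],None,fx=3.3,fy=3.3)[:,:,::-1]);st()"
```

```text
t 16.45 tcp [ 0.6345 -0.2746  0.0037] jaw 0.55 down [ 0.003 -0.001 -1.   ] F [-0.7  0.5  0.5] w 85.2 q [-0.44  0.5   1.74  0.    0.9  -0.45]
t 16.5 tcp [ 0.6345 -0.2746  0.0038] jaw 0.55 down [ 0.003 -0.001 -1.   ] F [0.  0.3 0.5] w 84.9 q [-0.44  0.5   1.74  0.    0.9  -0.45]
```

View pics/s3.png

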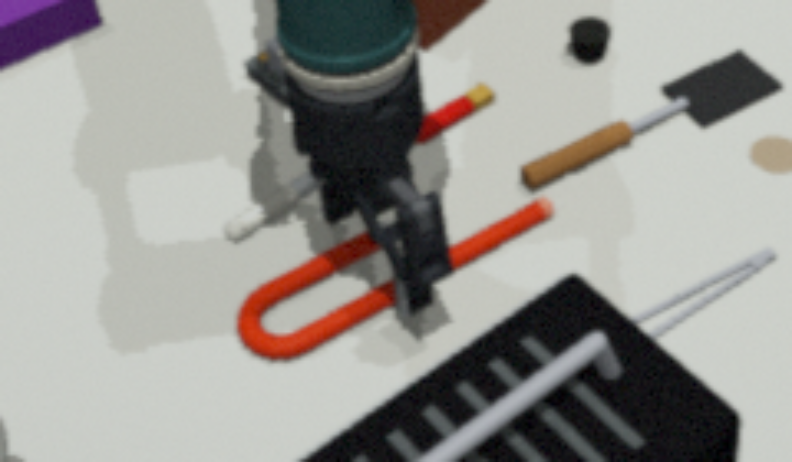

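>>> play_rows(motion=[[[-0.0025,0,-0.0125],[0,0,0]],[[-0.0025,0,-0.0125],[0,0,0]],[[-0.0025,0,-0.0125],[0,0,0]]])

```text
time: 16.88
tool_pos: [0.632, -0.2739, -0.0031]
tcp_rot: [-1.571, -0.007, 0.008]
wrist_force: [0.4, 0.1, 0.2]
width: 1.003
```

>>> play_rows(motion=[[[0,0,0],[0,0,0]],[[0,0,0],[0,0,0]],[[0,0,0],[0,0,0]],[[0,0,0],[0,0,0]],[[0,0,0],[0,0,0]],[[0,0,0],[0,0,0]]], gripper=1, squeeze=25)

```text
time: 17.62
tool_pos: [0.6324, -0.2741, -0.0028]
tcp_rot: [-1.571, -0.008, 0.007]
wrist_force: [-0.1, 1.0, 2.9]
width: 0.673
```

```bash
python3 -c "
from h import *
st();p,d=cams.read_camera('scene');cv2.imwrite('pics/s4.png',cv2.resize(p[220:360,120:360],None,fx=3.3,fy=3.3)[:,:,::-1]);st()"
```

```text
t 17.62 tcp [ 0.6324 -0.2741 -0.0028] jaw 0.55 down [ 0.001 -0.    -1.   ] F [-0.1  1.   2.9] w 57.2 q [-0.45  0.5   1.74  0.    0.89 -0.45]
t 17.68 tcp [ 0.6324 -0.2741 -0.0028] jaw 0.55 down [ 0.001 -0.    -1.   ] F [0.4 0.1 2.7] w 57.7 q [-0.45  0.5   1.74  0.    0.89 -0.45]
```

View pics/s4.png

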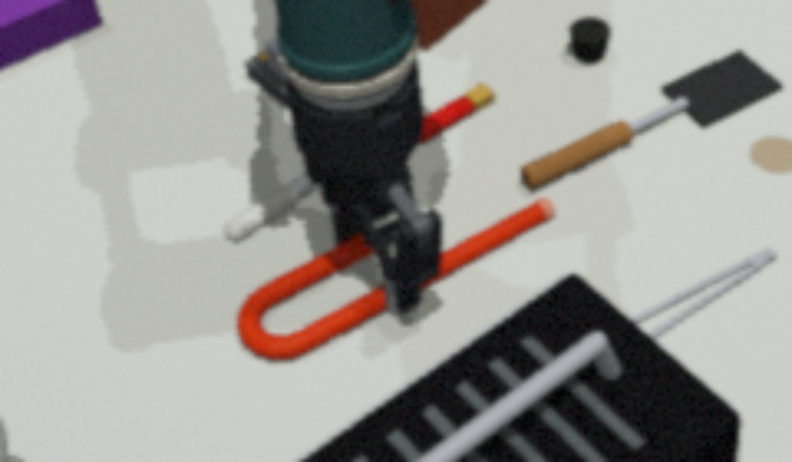

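>>> play_rows(motion=[[[0,0,0.05],[0,0,0]],[[0,0,0.15],[0,0,0]],[[0,0,0.25],[0,0,0]],[[0,0.03,0.3],[0,0,0]],[[-0.05,0.11,0.3],[0,0,0]],[[-0.1,0.21,0.3],[0,0,0]],[[-0.15,0.31,0.3],[0,0,0]],[[-0.2,0.41,0.3],[0,0,0]],[[-0.25,0.51,0.3],[0,0,0]],[[-0.3,0.61,0.3],[0,0,0]]])

```text
time: 18.92
tool_pos: [0.5103, -0.028, 0.1164]
tcp_rot: [-1.57, -0.006, 0.009]
wrist_force: [-0.7, 0.5, -0.5]
width: 0.673
```

>>> play_rows(motion=[[[-0.04,0.1,0],[0,0,0]],[[-0.08,0.2,0],[0,0,0]],[[-0.1,0.3,0],[0,0,-0.025]],[[-0.1037,0.4,0],[0,0,-0.025]],[[-0.1037,0.48,0],[0,0,-0.025]],[[-0.1037,0.51,0],[0,0,-0.025]],[[-0.1037,0.51,0],[0,0,-0.025]],[[-0.1037,0.51,0],[0,0,-0.025]]])

```text
time: 19.92
tool_pos: [0.4702, 0.1732, 0.1166]
tcp_rot: [-1.571, 0.009, -0.008]
wrist_force: [1.0, 0.2, -0.6]
width: 0.679
```

```bash
cat > m.py <<'E'
from h import *
import sys
st()
for n in("top","scene"):
    p,d=cams.read_camera(n);W=cloud(n,p,d);c=cams.calibration(n)
    cv2.imwrite(f'pics/{n}_{sys.argv[1]}.png',p[:,:,::-1]);np.savez(f'{n}_{sys.argv[1]}.npz',p=p,d=d)
    for l in("hairpin_mid","hairpin_end","open_port_mouth"):
        for r in cams.mark_of(n,l)[:1]: print(n,l,round(r['conf'],2),(c['R'].T@(np.array(r['xyz'])-c['t'])).round(4))
    h=cv2.cvtColor(p,cv2.COLOR_RGB2HSV)
    red=((h[...,0]<8)|(h[...,0]>174))&(h[...,1]>170)&(h[...,2]>60)&(d>0)
    P=W[red]; z0=float(sys.argv[2])
    P=P[(P[:,2]>z0-.012)&(P[:,2]<z0+.02)&(P[:,1]>0)&(P[:,1]<.33)&(P[:,0]<.56)]
    for nm,xc in(("long",.493),("short",.449)):
        q=P[abs(P[:,0]-xc)<.014]
        q=q[(abs(q[:,1]-.24)<.06)] if nm=='long' else q[abs(q[:,1]-.15)<.06]
        if len(q)>10:
            f=np.polyfit(q[:,1],q[:,0],1);g=np.polyfit(q[:,1],q[:,2],1)
            print(n,nm,len(q),'slope deg',np.degrees(f[0]).round(2),'x mean',q[:,0].mean().round(4),'xrange',q[:,0].min().round(4),q[:,0].max().round(4),'ymax',q[:,1].max().round(4),'z',np.percentile(q[:,2],90).round(4),'zslope',np.degrees(g[0]).round(2))
st()
E
python3 m.py a 0.12
```

```text
t 19.93 tcp [0.4702 0.1732 0.1166] jaw -0.6 down [-0.001 -0.001 -1.   ] F [ 1.   0.2 -0.6] w 57.7 q [ 0.3   0.04  2.09 -0.    1.02  0.31]
top hairpin_end 0.64 [0.4725 0.1362 0.0203]
top short 173 slope deg -3.0 x mean 0.4491 xrange 0.4422 0.4629 ymax 0.1635 z 0.1353 zslope 0.34
scene hairpin_end 0.59 [0.4932 0.284  0.1267]
scene open_port_mouth 0.95 [0.4911 0.3179 0.0508]
scene long 90 slope deg -0.24 x mean 0.498 xrange 0.4922 0.5029 ymax 0.2803 z 0.1354 zslope 0.03
scene short 107 slope deg -1.66 x mean 0.4529 xrange 0.4406 0.4598 ymax 0.1835 z 0.1348 zslope -0.06
t 20.32 tcp [0.4707 0.1737 0.1169] jaw -0.62 down [ 0. -0. -1.] F [-0.4 -0.  -1.3] w 57.4 q [ 0.3   0.04  2.08 -0.    1.02  0.31]
```

```bash
python3 -c "
import cv2
a=cv2.imread('pics/top_a.png')[140:260,100:300];b=cv2.imread('pics/scene_a.png')[100:260,240:500]
cv2.imwrite('pics/za.png',cv2.resize(a,None,fx=4,fy=4,interpolation=2));cv2.imwrite('pics/zb.png',cv2.resize(b,None,fx=3,fy=3,interpolation=2))"
```

```text
(no output)
```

View pics/za.png

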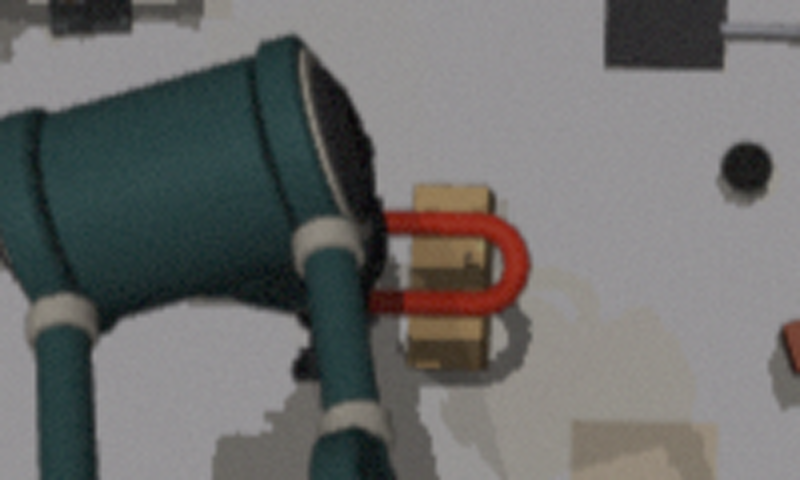

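View pics/zb.png

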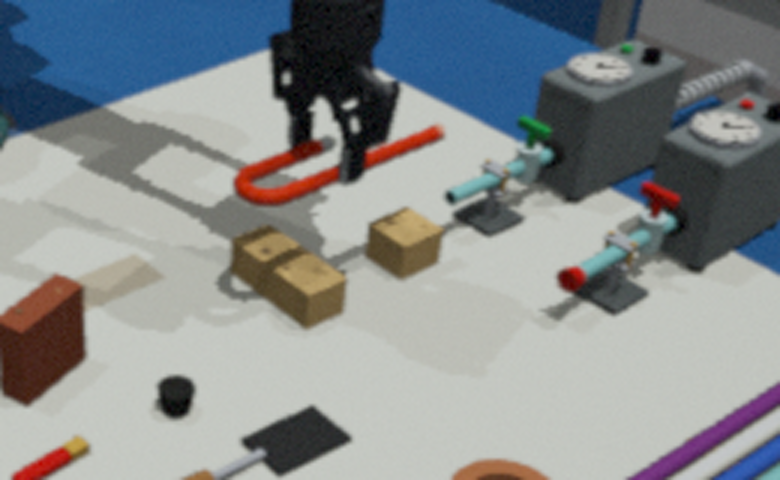

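>>> play_rows(motion=[[[-0.0025,0.05,-0.05],[0,0,0]],[[-0.0025,0.05,-0.11],[0,0,0]],[[-0.0025,0.05,-0.15],[0,0,0]],[[-0.0025,0.05,-0.175],[0,0,0]],[[-0.0025,0.05,-0.175],[0,0,0]]])

```text
time: 20.95
tool_pos: [0.4691, 0.1936, 0.0462]
tcp_rot: [-1.571, 0.009, -0.007]
wrist_force: [-0.5, 0.4, -0.6]
width: 0.671
```

```bash
python3 m.py b 0.057; python3 -c "
import cv2
b=cv2.imread('pics/scene_b.png')[120:230,310:450]
cv2.imwrite('pics/zb2.png',cv2.resize(b,None,fx=5,fy=5,interpolation=2))"
```

```text
t 20.95 tcp [0.4691 0.1936 0.0462] jaw -0.6 down [-0.002 -0.001 -1.   ] F [-0.5  0.4 -0.6] w 57.0 q [ 0.34  0.15  2.12 -0.    0.88  0.35]
top hairpin_mid 0.72 [0.4694 0.1947 0.0557]
top short 173 slope deg -6.85 x mean 0.4488 xrange 0.4407 0.463 ymax 0.1833 z 0.0653 zslope 1.36
scene hairpin_mid 0.84 [0.4713 0.1903 0.0643]
scene hairpin_end 0.58 [0.4931 0.3052 0.0558]
scene open_port_mouth 0.8 [0.4919 0.3183 0.0494]
scene long 95 slope deg -0.35 x mean 0.4978 xrange 0.4898 0.5032 ymax 0.2999 z 0.0668 zslope 0.44
scene short 123 slope deg -2.76 x mean 0.4532 xrange 0.4421 0.4622 ymax 0.2017 z 0.0663 zslope -0.05
t 21.35 tcp [0.4701 0.1942 0.0475] jaw -0.58 down [ 0.001  0.    -1.   ] F [-0.2  0.4 -0.8] w 57.9 q [ 0.34  0.14  2.12 -0.    0.88  0.35]
```

View pics/zb2.png

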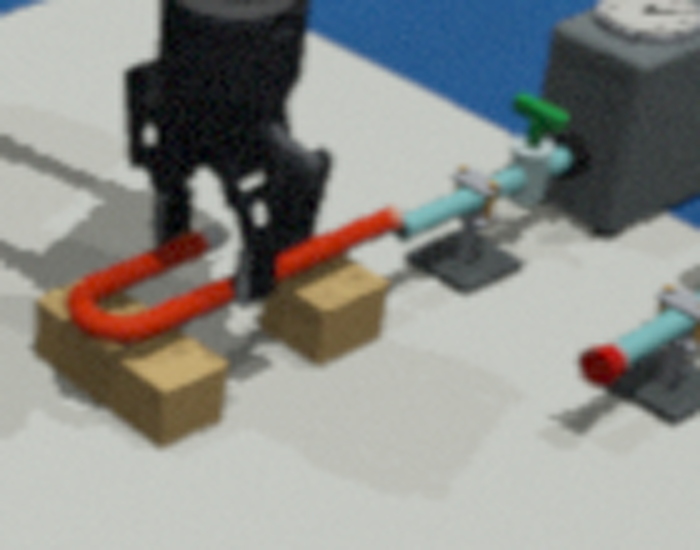

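```bash
cat > ax.py <<'E'
from h import *
import sys
def axis(n,p,mask,zax,ylo,yhi,xc):
    c=cams.calibration(n);K,R,t=c['mtx'],c['R'],c['t']
    v,u=np.nonzero(mask)
    ray=np.stack([(u-K[0,2])/K[0,0],(v-K[1,2])/K[1,1],np.ones(len(u))],-1)@R
    C=-R.T@t; s=(zax-C[2])/ray[:,2]; X=C+ray*s[:,None]
    X=X[(X[:,1]>ylo)&(X[:,1]<yhi)&(abs(X[:,0]-xc)<.025)]
    # slice centre between edges
    cs=[]
    for y in np.arange(ylo,yhi,.005):
        q=X[(X[:,1]>=y)&(X[:,1]<y+.005)]
        if len(q)>3: cs.append((y+.0025,q[:,0].mean(),np.ptp(q[:,0])))
    cs=np.array(cs); f=np.polyfit(cs[:,0],cs[:,1],1)
    print(n,'deg',np.degrees(f[0]).round(2),'x@.314',np.polyval(f,.314).round(4),'w',np.median(cs[:,2]).round(4),'res',np.std(cs[:,1]-np.polyval(f,cs[:,0])).round(4),'yrange',X[:,1].min().round(4),X[:,1].max().round(4))
def go(n,f,ztube):
    p=np.load(f)['p'];h=cv2.cvtColor(p,cv2.COLOR_RGB2HSV)
    red=((h[...,0]<8)|(h[...,0]>174))&(h[...,1]>150)&(h[...,2]>60)
    cy=(h[...,0]>78)&(h[...,0]<100)&(h[...,1]>70)&(h[...,2]>70)
    print('pipe');axis(n,p,cy,.0475,.30,.365,.494)
    if ztube:
        print('tube');axis(n,p,red,ztube,.215,.33,.494)
E
python3 - <<'E'
from ax import *
go('scene','scene0.npz',0);go('top','top0.npz',0)
go('scene','scene_b.npz',.0578)
E
```

```text
pipe
scene deg 1.82 x@.314 0.491 w 0.0089 res 0.0013 yrange 0.319 0.3641
pipe
top deg 0.76 x@.314 0.4928 w 0.0119 res 0.0004 yrange 0.3207 0.3638
pipe
scene deg 4.17 x@.314 0.4894 w 0.009 res 0.0014 yrange 0.319 0.3641
tube
scene deg -1.16 x@.314 0.4894 w 0.0142 res 0.0018 yrange 0.2162 0.3125
```

>>> play_rows(motion=[[[0,0,-0.008],[0,0,0]],[[0,0,-0.014],[0,0,0]],[[0,0,-0.019],[0,0,0]],[[0,0,-0.0225],[0,0,0]],[[0,0,-0.0225],[0,0,0]]])

```text
time: 21.98
tool_pos: [0.4695, 0.194, 0.0377]
tcp_rot: [-1.571, 0.008, -0.008]
wrist_force: [-0.5, -0.1, -0.0]
width: 0.681
```

```bash
python3 m.py c 0.0475
```

```text
t 21.98 tcp [0.4695 0.194  0.0377] jaw -0.58 down [-0. -0. -1.] F [-0.5 -0.1 -0. ] w 57.9 q [0.34 0.16 2.13 0.   0.86 0.35]
top hairpin_mid 0.77 [0.4699 0.1958 0.045 ]
top short 169 slope deg -5.92 x mean 0.4489 xrange 0.441 0.4612 ymax 0.1846 z 0.0562 zslope 0.33
scene hairpin_mid 0.61 [0.4702 0.1945 0.0553]
scene hairpin_end 0.66 [0.4934 0.3041 0.0465]
scene open_port_mouth 0.9 [0.4932 0.3197 0.05  ]
scene long 91 slope deg 0.31 x mean 0.4971 xrange 0.4905 0.5019 ymax 0.2994 z 0.0565 zslope 1.56
scene short 126 slope deg -2.54 x mean 0.4524 xrange 0.4428 0.4628 ymax 0.202 z 0.0563 zslope 0.59
t 22.38 tcp [0.4697 0.1941 0.038 ] jaw -0.58 down [ 0.  0. -1.] F [ 0.4 -0.2 -1.6] w 57.4 q [0.34 0.16 2.13 0.   0.86 0.35]
```

>>> play_rows(motion=[[[0,0,-0.0015],[0,0,0]],[[0,0,-0.0025],[0,0,0]],[[0,0,-0.0025],[0,0,0]]])

```text
time: 22.75
tool_pos: [0.4697, 0.194, 0.0372]
tcp_rot: [-1.571, 0.008, -0.008]
wrist_force: [-0.9, 0.3, 1.9]
width: 0.677
```

```bash
python3 -c "
from h import *
st();cams.read_camera('scene');st();cams.read_camera('scene');st()"
```

```text
t 22.75 tcp [0.4697 0.194  0.0372] jaw -0.57 down [ 0. -0. -1.] F [-0.9  0.3  1.9] w 57.6 q [ 0.34  0.16  2.13 -0.    0.86  0.35]
t 22.8 tcp [0.4697 0.1941 0.0372] jaw -0.57 down [ 0.  0. -1.] F [-0.2 -0.1  2.3] w 57.3 q [ 0.34  0.16  2.13 -0.    0.86  0.35]
t 22.85 tcp [0.4697 0.1941 0.0371] jaw -0.58 down [ 0.  0. -1.] F [-0.8  0.1  2.4] w 57.5 q [ 0.34  0.16  2.13 -0.    0.86  0.35]
```

>>> play_rows(motion=[[[0,0,0],[0,0,0]],[[0,0,0],[0,0,0]],[[0,0,0],[0,0,0]],[[0,0,0.03],[0,0,0]],[[0,0,0.1],[0,0,0]],[[0,0,0.2],[0,0,0]],[[0,0,0.3],[0,0,0]],[[0,0,0.3],[0,0,0]]], gripper=0)

```text
time: 23.85
tool_pos: [0.4729, 0.1952, 0.162]
tcp_rot: [-1.568, 0.001, -0.015]
wrist_force: [0.0, -0.1, -0.3]
width: 1.001
```

>>> play_rows(motion=[[[-0.0275,-0.5375,0],[0,0,-1]],[[-0.0275,-0.5375,0],[0,0,-1]],[[-0.0275,-0.5375,0],[0,0,-1]],[[-0.0275,-0.5375,0],[0,0,-1]],[[-0.0275,-0.5375,0],[0,0,-1]],[[-0.0275,-0.5375,0],[0,0,-1]],[[-0.0275,-0.5375,0],[0,0,-1]]])

```text
time: 24.72
tool_pos: [0.4585, -0.0198, 0.1566]
tcp_rot: [-1.48, 0.62, -0.619]
wrist_force: [0.1, 0.1, 0.5]
width: 1.002
```

>>> play_rows(motion=[[[-0.0275,-0.54,-0.05],[0,0,-0.81]],[[-0.0275,-0.54,-0.05],[0,0,-0.81]],[[-0.0275,-0.54,-0.05],[0,0,-0.81]],[[-0.0275,-0.54,-0.05],[0,0,-0.81]],[[-0.0275,-0.54,-0.05],[0,0,-0.81]],[[-0.0275,-0.54,-0.05],[0,0,-0.81]],[[-0.0275,-0.54,-0.05],[0,0,-0.81]],[[-0.0275,-0.54,-0.05],[0,0,-0.81]]])

```text
time: 25.72
tool_pos: [0.4479, -0.2359, 0.137]
tcp_rot: [-1.273, 1.104, -1.105]
wrist_force: [-0.5, -0.0, 0.1]
width: 1.0
```

```bash
python3 m.py d 0.0475; python3 - <<'E'
from ax import *
go('top','top_d.npz',.0475)
go('scene','scene_d.npz',.0475)
E
python3 -c "
import cv2
a=cv2.imread('pics/top_d.png')[160:250,60:260];b=cv2.imread('pics/scene_d.png')[120:230,310:450]
cv2.imwrite('pics/za4.png',cv2.resize(a,None,fx=4,fy=4,interpolation=2));cv2.imwrite('pics/zb4.png',cv2.resize(b,None,fx=5,fy=5,interpolation=2))"
```

```text
t 25.73 tcp [ 0.4479 -0.2359  0.137 ] jaw -81.9 down [ 0.  0. -1.] F [-0.5 -0.   0.1] w 85.0 q [-0.53  0.02  2.06  0.    1.06  0.9 ]
top hairpin_mid 0.97 [0.4726 0.1939 0.0465]
top hairpin_end 0.91 [0.4939 0.3093 0.0478]
top open_port_mouth 0.72 [0.4945 0.3211 0.0499]
top long 237 slope deg 0.39 x mean 0.4916 xrange 0.4847 0.4987 ymax 0.2999 z 0.0564 zslope -0.16
top short 224 slope deg -3.38 x mean 0.4486 xrange 0.4413 0.4614 ymax 0.2025 z 0.0563 zslope 0.04
scene hairpin_mid 0.78 [0.4701 0.192  0.0495]
scene hairpin_end 0.65 [0.4924 0.3061 0.046 ]
scene open_port_mouth 0.59 [0.493  0.3203 0.0488]
scene long 133 slope deg 0.51 x mean 0.4967 xrange 0.4898 0.5024 ymax 0.2991 z 0.0556 zslope -0.01
scene short 108 slope deg -2.92 x mean 0.4532 xrange 0.4464 0.4627 ymax 0.2026 z 0.0562 zslope -0.07
t 26.12 tcp [ 0.4477 -0.237   0.1369] jaw -82.02 down [ 0. -0. -1.] F [ 0.3  0.2 -0.1] w 85.0 q [-0.54  0.03  2.06 -0.    1.06  0.9 ]
pipe
top deg 1.13 x@.314 0.4928 w 0.012 res 0.0005 yrange 0.3207 0.3638
tube
top deg 0.55 x@.314 0.4929 w 0.0096 res 0.0005 yrange 0.2163 0.3043
pipe
scene deg 0.49 x@.314 0.4919 w 0.0089 res 0.0015 yrange 0.319 0.3641
tube
scene deg -0.31 x@.314 0.4905 w 0.0132 res 0.0008 yrange 0.2154 0.3117
```

View pics/za4.png

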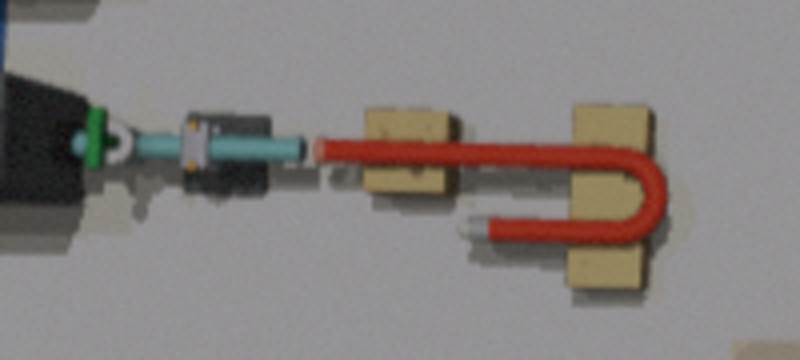

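View pics/zb4.png

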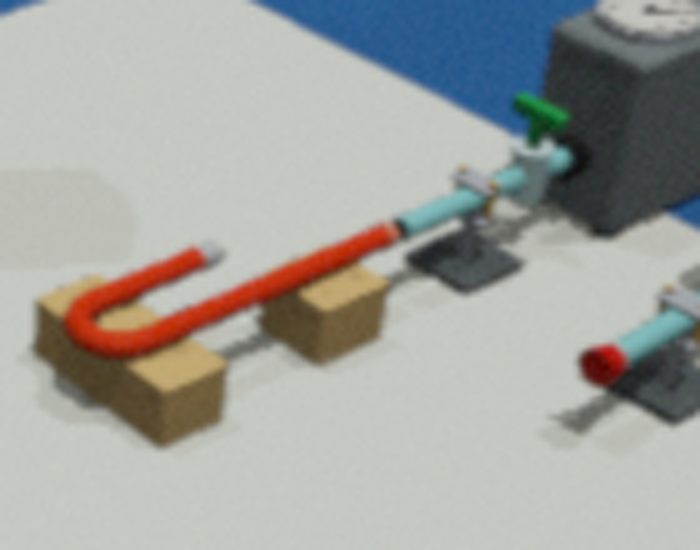

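```bash
python3 - <<'E'
from h import *
p=np.load('top_d.npz')['p'].astype(int)
for X in([.4935,.319,.055],[.4935,.309,.055],[.4935,.319,.0475],[.4935,.309,.0475]): print(X,proj('top',X).round(2))
for u in range(128,148): print(u,p[196:199,u].mean(0).round(0))
E
```

```text
[0.4935, 0.319, 0.055] [133.79 196.51]
[0.4935, 0.309, 0.055] [138.04 196.59]
[0.4935, 0.319, 0.0475] [134.78 196.82]
[0.4935, 0.309, 0.0475] [138.99 196.9 ]
128 [ 92. 134. 134.]
129 [ 92. 132. 134.]
130 [ 92. 134. 135.]
131 [ 92. 132. 133.]
132 [ 92. 133. 134.]
133 [ 96. 132. 133.]
134 [ 82. 112. 113.]
135 [43. 54. 55.]
136 [74. 73. 74.]
137 [140. 135. 134.]
138 [145. 108.  99.]
139 [147. 100.  84.]
140 [148.  96.  80.]
141 [143.  56.  42.]
142 [145.  43.  31.]
143 [144.  42.  27.]
144 [144.  40.  26.]
145 [145.  43.  26.]
146 [145.  45.  31.]
147 [143.  41.  23.]
```

>>> play_rows(motion=[[[0.001,-0.002,-0.15],[0,0,0]],[[0.001,-0.002,-0.25],[0,0,0]],[[0.001,-0.002,-0.285],[0,0,0]],[[0.001,-0.002,-0.285],[0,0,0]]])

```text
time: 26.62
tool_pos: [0.4476, -0.2376, 0.0224]
tcp_rot: [-1.272, 1.108, -1.105]
wrist_force: [0.8, -0.5, -0.9]
width: 1.003
```

>>> play_rows(motion=[[[0,0,0],[0,0,0]],[[0,0,0],[0,0,0]],[[0,0,0],[0,0,0]],[[0,0,0],[0,0,0]],[[0,0,0],[0,0,0]],[[0,0,0],[0,0,0]],[[0,0,0],[0,0,0]],[[0,0,0],[0,0,0]]], gripper=1, squeeze=60)

```text
time: 27.62
tool_pos: [0.4485, -0.238, 0.0236]
tcp_rot: [-1.272, 1.105, -1.107]
wrist_force: [-1.1, 0.8, 6.6]
width: 0.119
```

```bash
python3 -c "
from h import *
st();p,d=cams.read_camera('scene');cv2.imwrite('pics/s5.png',cv2.resize(p[180:320,120:300],None,fx=4,fy=4)[:,:,::-1]);st()"
```

```text
t 27.62 tcp [ 0.4485 -0.238   0.0236] jaw -82.03 down [ 0.001 -0.    -1.   ] F [-1.1  0.8  6.6] w 10.1 q [-0.54  0.18  2.14  0.    0.83  0.89]
t 27.68 tcp [ 0.4485 -0.238   0.0236] jaw -82.02 down [ 0.001 -0.    -1.   ] F [-0.7  0.5  5.6] w 10.9 q [-0.54  0.18  2.14  0.    0.83  0.89]
```

View pics/s5.png

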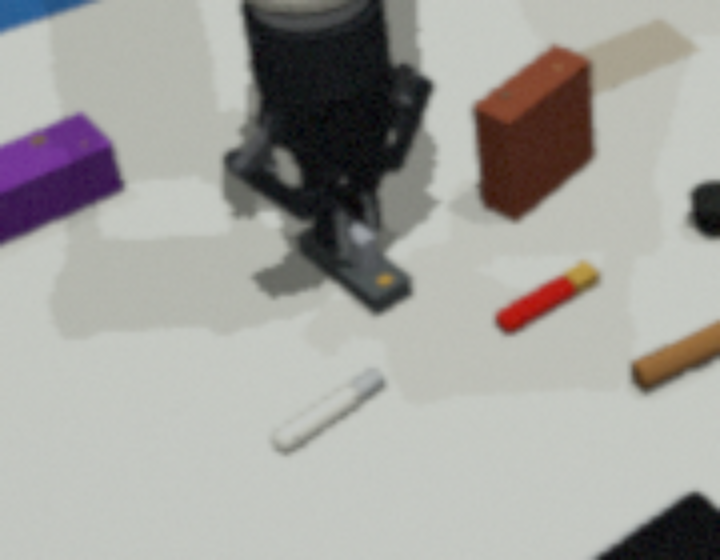

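>>> play_rows(motion=[[[0,0,0.08],[0,0,0]],[[0,0,0.2],[0,0,-0.05]],[[0,0.02,0.32],[0,0,-0.1]],[[0.01,0.12,0.325],[0,0,-0.19]],[[0.02,0.25,0.325],[0,0,-0.19]],[[0.03,0.4,0.325],[0,0,-0.19]],[[0.04,0.55,0.325],[0,0,-0.19]],[[0.05,0.7,0.325],[0,0,-0.19]],[[0.055,0.83,0.325],[0,0,-0.19]],[[0.055,0.92,0.325],[0,0,-0.19]]])

```text
time: 28.92
tool_pos: [0.4689, 0.1323, 0.1518]
tcp_rot: [-1.207, 1.216, -1.215]
wrist_force: [0.2, -0.1, -1.8]
width: 0.12
```

>>> play_rows(motion=[[[0,0.02125,0],[0,0,0]],[[0,0.02125,-0.05],[0,0,0]],[[0,0.02125,-0.1],[0,0,0]],[[0,0.02125,-0.1375],[0,0,0]],[[0,0.02125,-0.1375],[0,0,0]],[[0,0.02125,-0.1375],[0,0,0]]])

```text
time: 29.68
tool_pos: [0.4704, 0.1385, 0.0982]
tcp_rot: [-1.204, 1.217, -1.217]
wrist_force: [-0.2, -1.0, -2.5]
width: 0.124
```

```bash
python3 -c "
from h import *
st();p,d=cams.read_camera('scene');cv2.imwrite('pics/s6.png',cv2.resize(p[110:250,300:460],None,fx=4.5,fy=4.2)[:,:,::-1]);st()"
```

```text
t 29.68 tcp [0.4704 0.1385 0.0982] jaw -90.61 down [ 0.001  0.    -1.   ] F [-0.2 -1.  -2.5] w 10.5 q [ 0.24  0.04  2.12 -0.    0.98  1.82]
t 29.73 tcp [0.4708 0.1387 0.0987] jaw -90.6 down [ 0.001  0.    -1.   ] F [ 0.4 -0.6 -3. ] w 9.8 q [ 0.24  0.04  2.12 -0.    0.98  1.82]
```

View pics/s6.png

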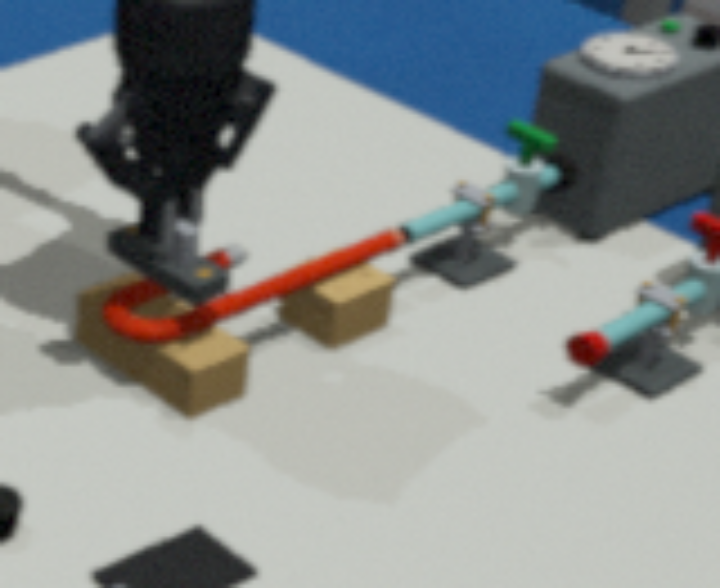

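>>> play_rows(motion=[[[0,0,-0.012],[0,0,0]],[[0,0,-0.024],[0,0,0]],[[0,0,-0.034],[0,0,0]],[[0,0,-0.041],[0,0,0]],[[0,0,-0.045],[0,0,0]],[[0,0,-0.045],[0,0,0]],[[0,0,-0.045],[0,0,0]]])

```text
time: 30.6
tool_pos: [0.4702, 0.1388, 0.08]
tcp_rot: [-1.204, 1.216, -1.217]
wrist_force: [0.3, -0.4, -2.9]
width: 0.12
```

>>> play_rows(motion=[[[0,0,-0.0015],[0,0,0]],[[0,0,-0.003],[0,0,0]],[[0,0,-0.004],[0,0,0]],[[0,0,-0.004],[0,0,0]]])

```text
time: 31.1
tool_pos: [0.4701, 0.1388, 0.0785]
tcp_rot: [-1.204, 1.217, -1.217]
wrist_force: [-0.9, -0.4, -0.2]
width: 0.128
```

>>> play_rows(motion=[[[0,0,-0.001],[0,0,0]],[[0,0,-0.001],[0,0,0]],[[0,0,-0.001],[0,0,0]]])

```text
time: 31.48
tool_pos: [0.4702, 0.1388, 0.0784]
tcp_rot: [-1.204, 1.216, -1.217]
wrist_force: [-2.8, -1.3, 6.0]
width: 0.121
```

>>> play_rows(motion=[[[0,0,0],[0,0,0]],[[0,0,0],[0,0,0]],[[0,0,0],[0,0,0]],[[0,0,0],[0,0,0]],[[0,0,0.05],[0,0,0]],[[0,0,0.15],[0,0,0]],[[0,0,0.2],[0,0,0]],[[0,0,0.2],[0,0,0]]], gripper=0)

```text
time: 32.48
tool_pos: [0.4717, 0.1391, 0.1598]
tcp_rot: [-1.2, 1.214, -1.218]
wrist_force: [0.7, -0.9, -0.9]
width: 0.999
```

>>> play_rows(motion=[[[-0.0375,-0.3,0],[0,0,1]],[[-0.0375,-0.3,0],[0,0,1]],[[-0.0375,-0.3,0],[0,0,1]],[[-0.0375,-0.3,0],[0,0,1]],[[-0.0375,-0.3,0],[0,0,1]]])

```text
time: 33.1
tool_pos: [0.4539, 0.0183, 0.1561]
tcp_rot: [-1.481, 0.622, -0.618]
wrist_force: [-0.7, -0.3, -0.2]
width: 1.003
```

>>> play_rows(motion=[[[-0.0375,-0.3075,0],[0,0,1]],[[-0.0375,-0.3075,0],[0,0,1]],[[-0.0375,-0.3075,0],[0,0,1]],[[-0.0375,-0.3075,0],[0,0,1]],[[-0.0375,-0.3075,0],[0,0,1]]])

```text
time: 33.72
tool_pos: [0.4388, -0.1045, 0.1561]
tcp_rot: [-1.57, 0.008, -0.004]
wrist_force: [-0.4, 0.1, 0.1]
width: 0.999
```

>>> play_rows(motion=[[[0,0,0],[0,0,0.43]],[[0,0,0],[0,0,0.43]],[[0,0,0],[0,0,0.43]],[[0,0,0],[0,0,0.43]]])

```text
time: 34.22
tool_pos: [0.4394, -0.1041, 0.157]
tcp_rot: [-1.555, -0.254, 0.256]
wrist_force: [-0.4, 0.3, -0.5]
width: 1.003
```

```bash
python3 m.py e 0.0475; python3 - <<'E'
from ax import *
go('top','top_e.npz',.0475)
import cv2
a=cv2.imread('pics/top_e.png')[160:250,60:260];b=cv2.imread('pics/scene_e.png')[120:230,310:450]
cv2.imwrite('pics/za5.png',cv2.resize(a,None,fx=4,fy=4,interpolation=2));cv2.imwrite('pics/zb5.png',cv2.resize(b,None,fx=5,fy=5,interpolation=2))
E
```

```text
t 34.23 tcp [ 0.4394 -0.1041  0.157 ] jaw 18.63 down [-0.001  0.    -1.   ] F [-0.4  0.3 -0.5] w 85.2 q [-0.29 -0.1   2.14 -0.    1.1  -0.61]
top hairpin_mid 0.64 [0.4678 0.1953 0.0473]
top hairpin_end 0.68 [0.4945 0.3104 0.0478]
top open_port_mouth 0.91 [0.4927 0.3202 0.0468]
top long 239 slope deg 0.4 x mean 0.4915 xrange 0.4848 0.4988 ymax 0.2995 z 0.0563 zslope -0.53
top short 149 slope deg -4.34 x mean 0.4494 xrange 0.4413 0.4612 ymax 0.2025 z 0.0571 zslope -0.14
scene hairpin_mid 0.6 [0.4689 0.1915 0.0525]
scene hairpin_end 0.65 [0.4931 0.31   0.048 ]
scene open_port_mouth 0.84 [0.496  0.3205 0.0486]
scene long 133 slope deg 0.54 x mean 0.4966 xrange 0.4893 0.5025 ymax 0.2982 z 0.0559 zslope -0.15
scene short 54 slope deg -2.57 x mean 0.4534 xrange 0.447 0.4617 ymax 0.2002 z 0.0554 zslope -0.03
t 34.62 tcp [ 0.4401 -0.1043  0.1579] jaw 18.75 down [ 0. -0. -1.] F [-0.   0.2 -0.1] w 85.2 q [-0.29 -0.11  2.14  0.    1.11 -0.62]
pipe
top deg 2.54 x@.314 0.4917 w 0.0119 res 0.0006 yrange 0.3207 0.3638
tube
top deg 0.57 x@.314 0.493 w 0.0096 res 0.0005 yrange 0.2163 0.3043
```

View pics/za5.png

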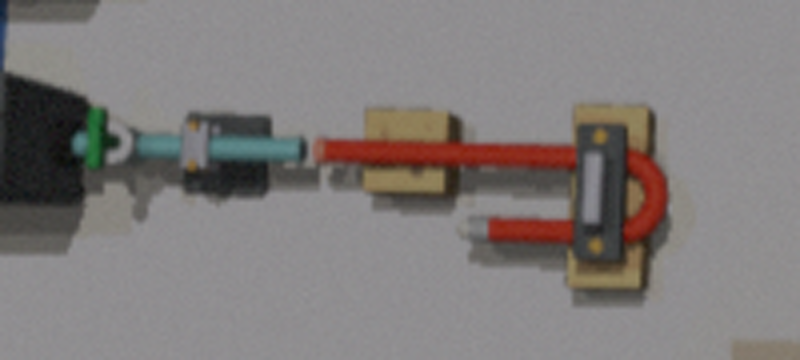

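View pics/zb5.png

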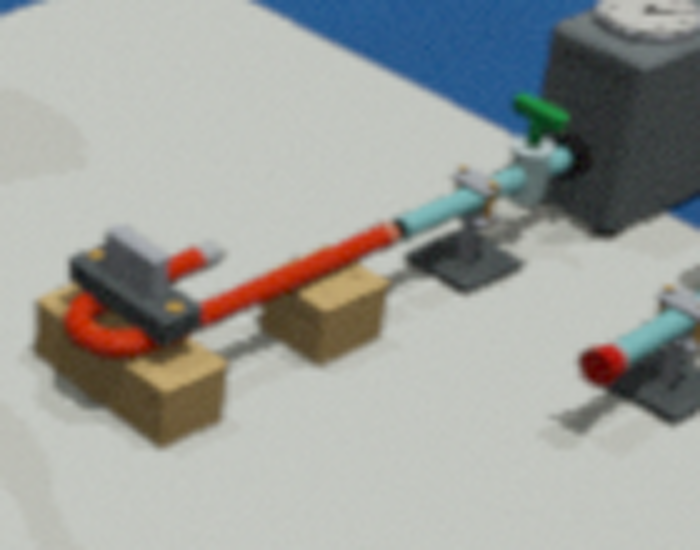

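>>> play_rows(motion=[[[0.004,0,-0.15],[0,0,0]],[[0.004,0,-0.25],[0,0,0]],[[0.004,0,-0.29],[0,0,0]],[[0.004,0,-0.29],[0,0,0]]])

```text
time: 35.12
tool_pos: [0.441, -0.1041, 0.0413]
tcp_rot: [-1.555, -0.256, 0.259]
wrist_force: [0.5, -0.3, 0.0]
width: 1.002
```

>>> play_rows(motion=[[[0,0,0],[0,0,0]],[[0,0,0],[0,0,0]],[[0,0,0],[0,0,0]],[[0,0,0],[0,0,0]],[[0,0,0],[0,0,0]],[[0,0,0],[0,0,0]],[[0,0,0],[0,0,0]]], gripper=1, squeeze=60)

```text
time: 36.0
tool_pos: [0.4425, -0.1045, 0.043]
tcp_rot: [-1.556, -0.258, 0.256]
wrist_force: [-0.9, 0.4, 5.9]
width: 0.344
```

```bash
python3 -c "
from h import *
st();cams.read_camera('scene');st()"
```

```text
t 36.0 tcp [ 0.4425 -0.1045  0.043 ] jaw 18.78 down [ 0.002 -0.    -1.   ] F [-0.9  0.4  5.9] w 29.3 q [-0.29  0.05  2.23 -0.    0.85 -0.61]
t 36.05 tcp [ 0.4425 -0.1045  0.043 ] jaw 18.78 down [ 0.002 -0.    -1.   ] F [-1.6 -0.3  7.1] w 29.3 q [-0.29  0.05  2.23 -0.    0.85 -0.61]
```

>>> play_rows(motion=[[[0,0,0.08],[0,0,0]],[[0,0,0.2],[0,0,-0.1]],[[0.05,0.05,0.25],[0,0,-0.2]],[[0.13,0.15,0.25],[0,0,-0.3]],[[0.22,0.25,0.25],[0,0,-0.43]],[[0.3,0.37,0.25],[0,0,-0.43]],[[0.3175,0.48,0.25],[0,0,-0.43]],[[0.3175,0.6,0.25],[0,0,-0.43]],[[0.3175,0.7,0.25],[0,0,-0.43]],[[0.3175,0.7,0.25],[0,0,-0.43]]])

```text
time: 37.3
tool_pos: [0.5679, 0.1783, 0.1411]
tcp_rot: [-1.57, 0.006, -0.004]
wrist_force: [-1.1, -0.9, -2.3]
width: 0.345
```

>>> play_rows(motion=[[[0,0.1,0],[0,0,0]],[[0,0.2,0],[0,0,0]],[[0,0.28,0],[0,0,0]],[[0,0.33,0],[0,0,0]],[[0,0.34375,0],[0,0,0]],[[0,0.34375,0],[0,0,0]],[[0,0.34375,-0.06],[0,0,0]],[[0,0.34375,-0.12],[0,0,0]],[[0,0.34375,-0.16],[0,0,0]],[[0,0.34375,-0.16],[0,0,0]]])

```text
time: 38.55
tool_pos: [0.5675, 0.3117, 0.0761]
tcp_rot: [-1.573, 0.011, -0.006]
wrist_force: [0.2, -0.2, -2.2]
width: 0.346
```

```bash
python3 -c "
from h import *
st();p,d=cams.read_camera('scene');cv2.imwrite('pics/s7.png',cv2.resize(p[90:230,330:510],None,fx=4,fy=4)[:,:,::-1]);st()"
```

```text
t 38.55 tcp [0.5675 0.3117 0.0761] jaw -0.63 down [-0.003 -0.002 -1.   ] F [ 0.2 -0.2 -2.2] w 29.4 q [ 0.46  0.35  1.8  -0.    1.    0.48]
t 38.6 tcp [0.5684 0.3124 0.0774] jaw -0.62 down [-0.001 -0.001 -1.   ] F [ 0.4  0.2 -1.9] w 29.1 q [ 0.46  0.35  1.8  -0.    1.    0.48]
```

View pics/s7.png

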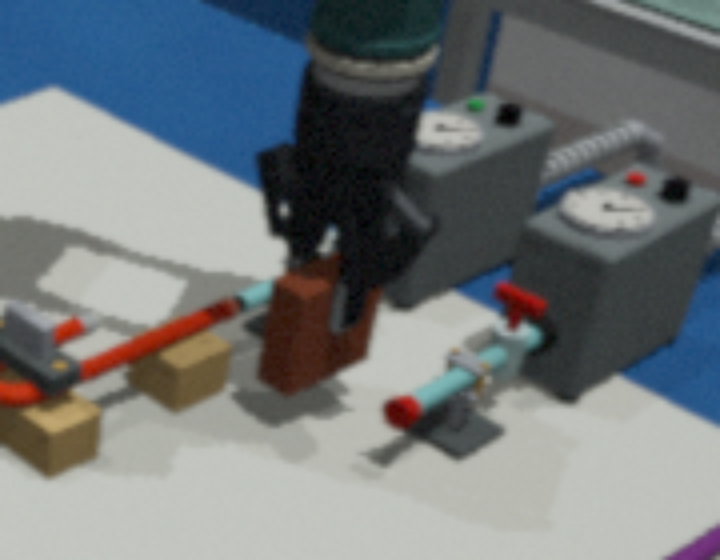

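>>> play_rows(motion=[[[0,0,-0.03],[0,0,0]],[[0,0,-0.055],[0,0,0]],[[0,0,-0.072],[0,0,0]],[[0,0,-0.08],[0,0,0]],[[0,0,-0.084],[0,0,0]],[[0,0,-0.086],[0,0,0]],[[0,0,-0.086],[0,0,0]]])

```text
time: 39.48
tool_pos: [0.5688, 0.3133, 0.0437]
tcp_rot: [-1.571, 0.008, -0.008]
wrist_force: [0.6, 0.6, -1.8]
width: 0.344
```

```bash
python3 -c "
from h import *
st();cams.read_camera('scene');st()"
```

```text
t 39.48 tcp [0.5688 0.3133 0.0437] jaw -0.58 down [ 0.  0. -1.] F [ 0.6  0.6 -1.8] w 29.2 q [0.47 0.38 1.82 0.   0.94 0.48]
t 39.52 tcp [0.5688 0.3133 0.0438] jaw -0.58 down [ 0.  0. -1.] F [-0.4 -0.1 -2.3] w 29.3 q [0.47 0.38 1.82 0.   0.94 0.48]
```

Still carried; a millimetre more, then release with a small opening (the stoppered port is near).

>>> play_rows(motion=[[[0,0,-0.0015],[0,0,0]],[[0,0,-0.0025],[0,0,0]],[[0,0,-0.0025],[0,0,0]]])

```text
time: 39.9
tool_pos: [0.5689, 0.3134, 0.0431]
tcp_rot: [-1.57, 0.007, -0.008]
wrist_force: [-0.9, 0.3, 1.9]
width: 0.344
```

>>> play_rows(motion=[[[0,0,0],[0,0,0]],[[0,0,0],[0,0,0]],[[0,0,0],[0,0,0]],[[0,0,0],[0,0,0]],[[0,0,0.03],[0,0,0]],[[0,0,0.1],[0,0,0]],[[0,0,0.2],[0,0,0]],[[0,0,0.35],[0,0,0]],[[0,0,0.4],[0,0,0]]], gripper=0.5)

```text
time: 41.02
tool_pos: [0.5713, 0.3146, 0.209]
tcp_rot: [-1.567, 0.001, -0.014]
wrist_force: [0.5, 0.9, 0.6]
width: 0.501
```

>>> play_rows(motion=[[[-0.1,-0.8,0.1],[0,0,0]],[[-0.1,-0.8,0.1],[0,0,0]],[[-0.1,-0.8,0.1],[0,0,0]],[[-0.1,-0.8,0.1],[0,0,0]],[[-0.1,-0.8,0.1],[0,0,0]],[[-0.1,-0.8,0.1],[0,0,0]],[[-0.1,-0.8,0.1],[0,0,0]]])

```text
time: 41.9
tool_pos: [0.5285, -0.0072, 0.2426]
tcp_rot: [-1.57, 0.009, -0.01]
wrist_force: [0.2, 0.5, -0.3]
width: 0.498
```

```bash
python3 m.py f 0.0475; python3 - <<'E'
from ax import *
go('top','top_f.npz',.0475)
for n in('top','scene'):
    z=np.load(n+'_f.npz');W=cloud(n,z['p'],z['d']);cams.read_camera(n)
    for l in('short_brick_mid','long_brick_mid','shield_mid','weight_mid'):
      for r in cams.regions_of(n,l)[:2]:
        P=W[r['mask']&(z['d']>0)];T=P[P[:,2]>np.percentile(P[:,2],95)-.006];print(n,l,round(r['conf'],2),len(P),P[:,2].max().round(3),rect(T))
a=cv2.imread('pics/top_f.png')[100:250,60:260];b=cv2.imread('pics/scene_f.png')[100:240,300:500]
cv2.imwrite('pics/za6.png',cv2.resize(a,None,fx=4,fy=4,interpolation=2));cv2.imwrite('pics/zb6.png',cv2.resize(b,None,fx=4,fy=4,interpolation=2))
E
```

```text
t 41.9 tcp [ 0.5285 -0.0072  0.2426] jaw -0.7 down [ 0.     0.001 -1.   ] F [ 0.2  0.5 -0.3] w 42.3 q [-0.06 -0.02  1.9   0.    1.26 -0.05]
top hairpin_mid 0.91 [0.4703 0.1936 0.0481]
top hairpin_end 0.75 [0.4957 0.3097 0.0488]
top open_port_mouth 0.7 [0.4936 0.3216 0.0474]
top long 242 slope deg 0.21 x mean 0.4915 xrange 0.485 0.4986 ymax 0.2999 z 0.0565 zslope 0.08
top short 104 slope deg -5.64 x mean 0.4486 xrange 0.4428 0.4612 ymax 0.2022 z 0.056 zslope 0.1
scene hairpin_mid 0.88 [0.4707 0.1942 0.0499]
scene hairpin_end 0.58 [0.4925 0.3079 0.0466]
scene open_port_mouth 0.94 [0.4925 0.318  0.0474]
scene long 137 slope deg 0.5 x mean 0.4964 xrange 0.4888 0.5018 ymax 0.2992 z 0.0553 zslope 0.04
scene short 52 slope deg -2.34 x mean 0.454 xrange 0.4458 0.4623 ymax 0.2019 z 0.0558 zslope 0.41
t 42.3 tcp [ 0.5286 -0.0057  0.2422] jaw -0.48 down [-0.001  0.    -1.   ] F [0.4 0.4 0.7] w 42.5 q [-0.06 -0.02  1.9   0.    1.26 -0.05]
pipe
top deg 1.32 x@.314 0.4927 w 0.012 res 0.0005 yrange 0.3207 0.3638
tube
top deg 0.57 x@.314 0.4929 w 0.0096 res 0.0005 yrange 0.2163 0.3043
top short_brick_mid 0.55 417 0.058 (array([492.9, 255.2]), array([59.7, 49.1]), 87.4)
top short_brick_mid 0.32 3968 0.137 (array([636.9, 524.4]), array([ 63.7, 130.9]), 1.3)
top long_brick_mid 0.69 1057 0.047 (array([ 274.1, -375.8]), array([ 45.1, 110.2]), 4.3)
top shield_mid 0.67 711 0.086 (array([567.4, 313.7]), array([81. , 30.5]), 88.9)
top weight_mid 0.45 52 0.096 (array([479.3, 143. ]), array([ 0.4, 20.7]), 86.2)
scene short_brick_mid 0.61 312 0.044 (array([508.3, 258.2]), array([26.6, 46.9]), 0.4)
scene long_brick_mid 0.95 621 0.055 (array([473. , 126.2]), array([115.6,  51.9]), 12.5)
scene long_brick_mid 0.62 1133 0.044 (array([ 275.2, -376.2]), array([ 49.6, 110.4]), 5.0)
scene shield_mid 0.76 825 0.083 (array([569.8, 313.5]), array([32.7, 80.5]), 1.4)
scene weight_mid 0.64 405 0.098 (array([470.7, 137.4]), array([13.2, 40.5]), 87.5)
```

View pics/za6.png

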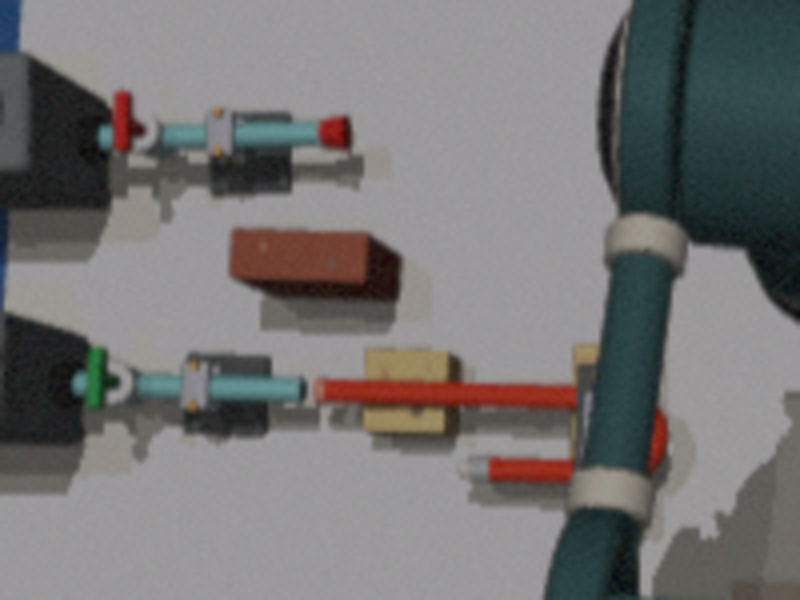

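View pics/zb6.png

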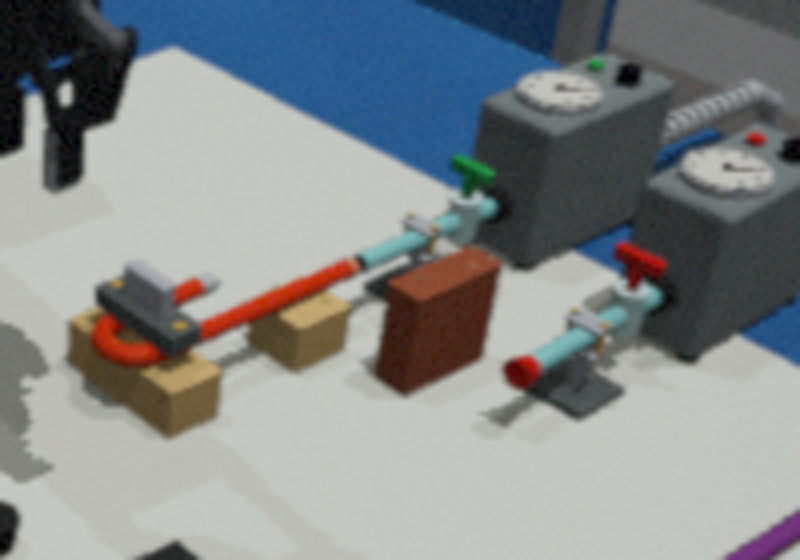

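```bash
python3 -c "
from workcell import bot
print(bot.finish_job())"
```

```text
the job is handed in; nothing more can be done
None
```

The hairpin tube is set up at the open port, and I handed the job in at about 42 s of robot time. I placed the short brick, long brick, tube, weight and shield in that order, and the purple look-alike was not touched. No verdict came back.

The last checks, from the top and scene cameras unless noted:

- **Tube alignment:** the top view puts the tube on the pipe axis to within about 1 mm and 1°. The scene view agrees to about 1.5 mm. The tube lies level, with its top at 55–56 mm.
- **Gap to the mouth:** this is the least certain figure.
  - The trained networks' last readings gave 10–12 mm; earlier ones ran up to 14 mm.
  - The arm's own position gave about 10 mm.
  - A pixel profile in the top picture, taken before the weight and shield went on, gave about 8 mm.
  - I judged it close enough and left it.
- **Bricks:** the short brick is 50 mm back from the open end. I measured the long brick 55–57 mm behind the tube's middle before the tube went on. Later views of it were partly hidden.
- **Weight:** it lies across both legs above the long brick. In the last scene view its rib was at (0.471, 0.137), against the brick's centre at (0.469, 0.137).
- **Shield:** it stands upright about 75 mm to the side of the port axis, level with the gap and parallel to the pipe. It is about half-way to the stoppered port.
- **Forces:** the wrist force never read above about 7 N, and neither port was touched.

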